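# Set a silver beaker under the magnifier

## Robot

A 6-joint arm with a two-finger parallel gripper is mounted at the origin on the work surface. World frame = base frame: x ahead of the robot, y to its left, z up, the work surface at z = 0. Lengths are in m, angles in rad, forces in N, time in s.
With the tool pointing down it reaches from about 0.375 to 0.975 m from the base axis. Payload 3.8 kg.
Tool frame: the origin (TCP) lies at the very end of the fingers, on their centre line; the grasp point (between the pads) lies 19 mm behind it (hold_point_z is the distance from the TCP to the grasp point, in m); z points along the fingers, y is the line along which they close (so a half turn about z gives the same grasp; the last joint's range is limited). The gripper opens to 85 mm and grips with 20 to 120 N. Pads are 22 mm wide; open, the fingers measure 114 mm over their backs; the gripper's body (76 mm by 85 mm) begins 54 mm behind the grasp point. The pads swing forward as they close: fully open they stand 13 mm farther back than shut.
Start: joints at [-1.329, 0.264, 1.604, -0, 1.274, -0.037], TCP at [0.186, -0.649, 0.231] pointing down, gripper open.
Joint ranges: [-2.63, 2.63], [-0.94, 2.18], [0.31, 2.57], [-1.31, 4.45], [0, 2.66], [-2.55, 2.55]. Speed limits (rad/s): [2.57, 2.57, 3.14, 3.14, 3.14, 3.14].

## Interface

Orientations are given as a unit quaternion [x, y, z, w].
In Python, from plant import get_obs, camera, job_done, hold_point_z gives the robot as it stands. The module is installed in compiled form; this text tells all that it offers.
- The arm moves only by the tool apply_moves, never from a script. Its argument "plan" is a list of rows, each an object of numbers: "tx", "ty", "tz": the shift along the tool's x, y, z each as a share of 0.04 m, from -1 to 1; "wx", "wy", "wz": the turn, a rotation vector about the tool's x, y, z each as a share of 0.12 rad, from -1 to 1. A call has exactly 10 rows; each row shifts and turns the commanded pose from where the row before left it, along the tool's axes as they then stand; what a row does not reach is not made up. A row lasts 1/8 s, in which the tool goes at most 62.5 mm and 10.7 degrees, less where a joint would pass 70% of its speed; a pose out of reach is approached as far as the arm can. A call with a number of a shift or a turn outside -1 to 1 is refused whole. A call with a gripper value outside its range is refused whole. "gripper" is the opening, from -1 (shut) to 1 (fully open), so that 0 is half open, set as the call begins (left out, the last holds). The fingers move at their own pace and stop on an object; "force" is the grip in N (left out, the last holds). Time passes only in rows, so rows that do not move let the fingers close, or fill a call up. It gives the time, the measured TCP pose, the force, the opening and the grip force at its end, in the units of the state.
- get_obs(): the state, without advancing time (a new reading comes with each control period).
- camera(name): name is "scene" or "top" or "wrist"; returns a dict with "frame" (420x560x3 uint8, red, green, blue), "vfov" (degrees; the focal length in pixels is half the picture's height over the tangent of half this angle, whatever the lens; pixels are square), "cx", "cy" (the principal point, pixels), "T" (4x4, takes a point from camera to world coordinates). Camera axes: x right, y down, z forward; pixel columns grow to the right and rows downward; lengths in m; the calibration is good to about 2 mm. A picture is of the moment at which its call begins. There is no depth.
- job_done(): hands the job in; it is judged then, once.
The state is a dict: "t": time; "q": joint angles; "dq": joint speeds; "joint_torque": joint torques, N m; "position": TCP position; "tool_rot": TCP orientation; "force": force on the tool from outside, world axes, zero at the start; "torque": the same for the moment, N m; "finger_gap": finger opening in m; "grip_force": force on a finger pad.
Only numpy, scipy, OpenCV 4.12 (cv2) and the standard library are available. Lean on these libraries where they do the work, as an engineer would, in place of code of your own. Each camera call takes 0.05 s, during which the arm holds its last target. There are 200 camera calls.

## Task

Lift the silver lidded beaker off the brass tray with its lid on, and set it down gently, upright, wholly on the felt top of the wooden plinth. Then swing the table magnifier round until its lens hangs over the beaker, so that seen from straight above the whole lid lies inside the clear glass, and leave the magnifier standing there by itself. Do not shift or tip anything else on the table.

Things in the scene. Friction and masses are not known exactly. Their poses are not given: they have to be found in the camera images.
- tray: Fixed brass tray with the three lidded beakers in a row along its y axis, about 95 mm apart. 170 mm (its x) by 300 mm (its y) inside a low rim 14 mm high that flares 14 mm outwards; floor 5 mm thick. Origin: centre of its underside, on the table top. The beaker in any of the three places can be gripped with the fingers closing along the tray's x axis, where nothing stands beside it.
- silver: The silver beaker (the other two are brass): round straight-sided metal cup 70 mm high, 56 mm diameter from 10 to 60 mm up (there it is gripped), 48 mm at the foot, 53 mm at the rim; 0.17 to 0.33 kg. Origin: centre of its underside, z up. A loose lid sits on it; with the lid it is 90 mm high.
- silver_lid: The loose stepped lid of the silver beaker, 54 mm diameter, almost flush with the cup's side, with a small knob on top 11 mm across; 60 g; a plug 7 mm deep drops into the cup with about 3 mm play. Origin: centre of the flange's underside, 70 mm above the beaker's origin while seated.
- plinth: Fixed turned wooden plinth 50 mm high, foot 104 mm diameter, with a round green felt top 76 mm diameter. Origin: centre of its underside on the table top; the felt is 50 mm above it.
- mag_head: The magnifier's head. It hangs at the end of two 190 mm swing arms (290 to 314 and 270 to 291 mm high) on a post at the back of the table. Post, elbow and head swivel are stiff upright pivots (0.9, 0.7, 0.25 N m) that stay where left, so the head only moves level and can turn. Origin: on the swivel axis, 250 mm above the table; lens and then handle lie along its -x axis.
- lens (a point): Centre of the round lens, 250 mm above the table, 85 mm from the swivel axis: clear glass 104 mm diameter in a white ring 128 mm outside diameter and 26 mm thick. Axes as the head's. From the start the lens can be brought over the plinth in a straight line without turning the head.
- handle (a point): Grip point on the head's black handle, 100 mm from the lens centre, 250 mm above the table. The handle is a level round bar 20 mm thick, 60 mm long, pointing away from the lens along the head's -x axis (30 mm each way of this point); grip it from above, fingers closing along the head's y axis. Pulled there, the whole linkage moves at about 5 to 15 N.
- brass_a: Brass lidded beaker, a bystander on the tray, same size as the silver one (56 mm across, 90 mm high). Origin: centre of its underside.
- brass_b: The second brass lidded beaker on the tray, a bystander. Origin: centre of its underside.
- caliper: Steel caliper lying in front of the plinth, 190 mm long, 13 mm high. Origin: on the underside, middle of its beam, which runs along its y axis.
- dish: Shallow blue china dish 110 mm diameter, 26 mm high, between the plinth and the magnifier. Origin: centre of its underside.

How it is judged:
By the outcome, as a careful person would: the job done as asked, in the order asked, and still so for the second after the job is handed in, with the robot touching nothing.
It also fails if it takes over 64 s, if anything falls off the work surface, if the arm or the gripper's body presses on something with over 40 N, if the wrist force passes 120 N, or if a joint passes its speed limit or range.

## Working session

There is one attempt and no reset: what is moved stays moved. The work goes in short steps, Python scripts to look and compute and a tool call to move; the robot and the scene stay as the last step left them, time stands still between calls to the robot, and variables do not carry over. Pictures are saved under pics/ and viewed, at most 10 in all, crops included, and the job is handed in when it is done.

Besides the shell and the picture viewer there is one more tool, called after ">>>" by a JSON object that holds its "name" and its "arguments". apply_moves: Moves the arm, as the interface text tells. Shift numbers are shares of 0.04 m and turn numbers shares of 0.12 rad, none past 1 either way. Its arguments: {"type":"object","properties":{"plan":{"type":"array"},"gripper":{"type":"number"},"force":{"type":"number"}},"required":["plan"]}

```bash
mkdir -p pics; cat > h.py <<'E'
import numpy as np,cv2
from plant import get_obs,camera,job_done,hold_point_z
def snap(n,f):
    c=camera(n); cv2.imwrite('pics/'+f,c['frame'][:,:,::-1]); np.savez('pics/'+f[:-4],**{k:np.array(v) for k,v in c.items()}); return c
def ray(c,u,v):
    f=c['frame'].shape[0]/2/np.tan(np.radians(c['vfov'])/2); T=np.array(c['T'])
    d=T[:3,:3]@np.array([(u-c['cx'])/f,(v-c['cy'])/f,1]); return T[:3,3],d
def onz(c,u,v,z):
    o,d=ray(c,u,v); return o+d*(z-o[2])/d[2]
E
python3 - <<'E'
from h import *
a=snap('top','t0.png');b=snap('scene','s0.png')
cv2.imwrite('pics/both.png',cv2.resize(np.hstack([a['frame'],b['frame']])[:,:,::-1],(800,300)))
for c in(a,b):print(c['vfov'],c['cx'],c['cy'],np.round(c['T'],3))
o=get_obs();print(o['tool_rot'],o['position'],hold_point_z,o['finger_gap'])
E
```

```text
56.94117037300897 280.3590534684362 213.34328016856827 [[ 3.700e-02 -9.780e-01  2.040e-01  3.310e-01]
 [-9.990e-01 -3.700e-02  6.000e-03  3.900e-02]
 [ 1.000e-03 -2.040e-01 -9.790e-01  1.111e+00]
 [ 0.000e+00  0.000e+00  0.000e+00  1.000e+00]]
42.88139385898525 283.71061507908934 206.02621121865113 [[-0.426  0.686 -0.59   1.227]
 [ 0.905  0.312 -0.29   0.385]
 [-0.014 -0.657 -0.753  1.045]
 [ 0.     0.     0.     1.   ]]
[ 9.90301831e-01  1.38928820e-01 -1.08151166e-04 -1.02701087e-03] [ 0.18557785 -0.64828985  0.23006755] 0.0187 0.08562821515032114
```

View pics/t0.png

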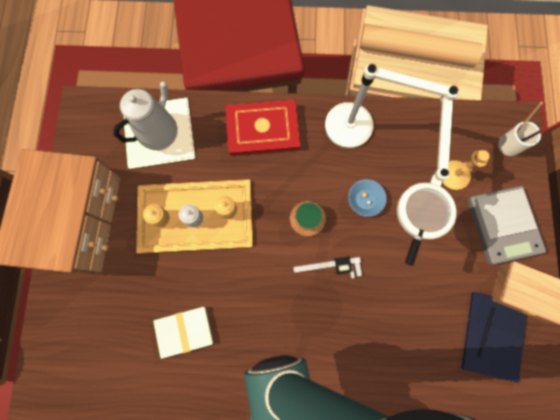

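View pics/s0.png

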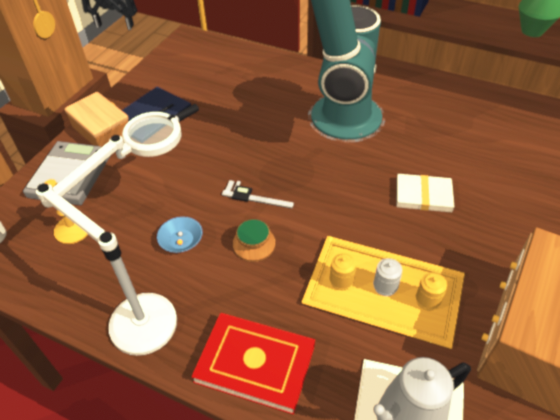

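The top view shows the silver beaker in the middle of the tray at (189,215), felt at (308,217), lens at (427,211), and handle at (413,248) pointing down-left. The dish is at (367,198) and the caliper at (330,267). The scene view agrees.

```bash
cat > m.py <<'E'
from h import *
def ld(f): return {k:v for k,v in np.load('pics/'+f+'.npz').items()}
def two(a,pa,b,pb):
    o1,d1=ray(a,*pa);o2,d2=ray(b,*pb)
    s=np.linalg.lstsq(np.c_[d1,-d2],o2-o1,rcond=None)[0]
    p,q=o1+s[0]*d1,o2+s[1]*d2; return (p+q)/2,np.linalg.norm(p-q)
def blob(m,near=None):
    cs,_=cv2.findContours(m.astype(np.uint8),cv2.RETR_EXTERNAL,cv2.CHAIN_APPROX_NONE)
    cs=[c for c in cs if cv2.contourArea(c)>15]
    if near is None: return max(cs,key=cv2.contourArea)
    return min(cs,key=lambda c:np.hypot(*(c.mean((0,1))-near)))
E
python3 - <<'E'
from m import *
a,b=ld('t0'),ld('s0')
P={}
for n,c,ft,ln,tr,hd in(('top',a,(308,216),(427,211),(195,217),(413,248)),('scene',b,(253,234),(152,133),(385,290),(182,109))):
    H=cv2.cvtColor(c['frame'],cv2.COLOR_RGB2HSV);h,s,v=[H[...,i].astype(int) for i in range(3)]
    g=blob((h>60)&(h<90)&(s>120),ft); e=cv2.fitEllipse(g); print(n,'felt',e,onz(c,*e[0],.05))
    k=blob((h>15)&(h<35)&(s>120)&(v>120),tr); 
    r=cv2.minAreaRect(k); print('tray',r)
    q=cv2.approxPolyDP(k,8,True)[:,0]
    print([(p.tolist(),onz(c,*map(float,p),.014).round(3).tolist()) for p in q])
    w=blob((s<60)&(v>170),ln); 
    # lens ring: white ring, fit inner glass hole
    m=((s<70)&(v>165)).astype(np.uint8)
    cs,hi=cv2.findContours(m,cv2.RETR_CCOMP,cv2.CHAIN_APPROX_NONE)
    for cc,hh in zip(cs,hi[0]):
        if hh[3]>=0 and cv2.contourArea(cc)>500: 
            e=cv2.fitEllipse(cc);
            if np.hypot(e[0][0]-ln[0],e[0][1]-ln[1])<30: print('lens hole',e,onz(c,*e[0],.25))
    d=blob((v<50),hd); print('handle',cv2.minAreaRect(d),onz(c,*cv2.minAreaRect(d)[0],.25))
    x=cv2.resize(c['frame'][int(tr[1])-60:int(tr[1])+60,int(tr[0])-80:int(tr[0])+80],None,fx=5,fy=5,interpolation=cv2.INTER_CUBIC)
    cv2.imwrite(f'pics/crop_{n}.png',x[:,:,::-1])
print('knob top guess',onz(a,188.5,208,.09),onz(b,389,262,.09),two(a,(188.5,208),b,(389,262)))
print('swivel',two(a,(444,173),b,(120,145)))
E
```

```text
top felt ((308.4692687988281, 215.21568298339844), (21.00802993774414, 21.743623733520508), 123.95482635498047) [ 0.54930949 -0.03302728  0.05      ]
tray ((193.4724884033203, 215.96295166015625), (68.55093383789062, 116.4879379272461), 87.0643310546875)
[([250, 181], [0.653, 0.139, 0.014]), ([139, 186], [0.625, 0.464, 0.014]), ([137, 252], [0.432, 0.448, 0.014]), ([250, 247], [0.458, 0.128, 0.014])]
handle ((412.55035400390625, 251.67379760742188), (6.4743242263793945, 23.73918914794922), 17.52556800842285) [ 0.4339976  -0.25283719  0.25      ]
scene felt ((252.32546997070312, 231.52793884277344), (21.5683536529541, 28.09846305847168), 84.67334747314453) [ 0.55131553 -0.03105551  0.05      ]
tray ((385.99053955078125, 289.78302001953125), (157.82728576660156, 77.33399963378906), 15.945394515991211)
[([326, 237], [0.467, 0.125, 0.014]), ([302, 303], [0.66, 0.146, 0.014]), ([451, 348], [0.629, 0.469, 0.014]), ([463, 272], [0.431, 0.449, 0.014])]
handle ((185.0, 108.00000762939453), (3.5777084827423096, 16.994115829467773), 63.43495178222656) [ 0.4234239  -0.26307134  0.25      ]
knob top guess [0.54873488 0.29377561 0.09      ] [0.5300592  0.29375903 0.09      ] (array([0.54408437, 0.29252505, 0.10724117]), np.float64(0.006321298189385951))
swivel (array([ 0.60923823, -0.31520048,  0.2712213 ]), np.float64(0.014546664809222804))
```

View pics/crop_top.png

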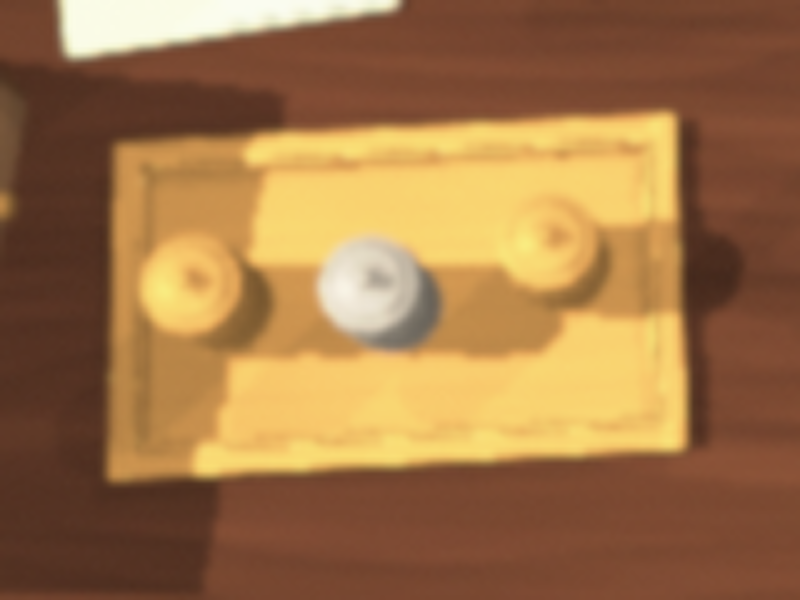

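>>> {"name": "apply_moves", "arguments": {"plan": [{"tz": -1, "wz": -1}, {"tz": -1, "wz": -1}, {"tz": -1, "wz": -1}, {"tz": -1, "wz": -1}, {"wz": -1}, {"wz": -1}, {"wz": -1}, {"wz": -1}, {"wz": -1}, {"wz": -1}], "gripper": 1, "force": 40}}

```text
schema error: expected keys tx, ty, tz, wx, wy, wz
```

```bash
cat >> h.py <<'E'
from scipy.spatial.transform import Rotation as Ro
def delta(p,yaw=None):
    o=get_obs();R=Ro.from_quat(o['tool_rot']).as_matrix();th=np.arctan2(R[1,0],R[0,0])
    print('pos',np.round(o['position'],4),'th',round(th,4),'tilt',np.round(R[:2,2],4),'t',round(o['t'],2))
    print('units',np.round(R.T@(np.array(p)-o['position'])/.04,2), None if yaw is None else round(-(yaw-th)/.12,2))
E
python3 - <<'E'
from m import *
a,b=ld('t0'),ld('s0')
print(onz(a,189,214,.083),onz(a,427,211,.25),onz(b,152,133,.25),two(a,(427,211),b,(152,133)),two(a,(412.5,251.7),b,(185,108)))
delta([.53,.29,.30],1.65)
E
```

```text
[0.53367187 0.29274241 0.083     ] [ 0.52799919 -0.2886837   0.25      ] [ 0.53000097 -0.28339342  0.25      ] (array([ 0.52775081, -0.28777869,  0.2474366 ]), np.float64(0.003767273247355965)) (array([ 0.43374391, -0.25176525,  0.26026771]), np.float64(0.005133844172701428))
pos [ 0.1856 -0.6483  0.2301] th 0.2788 tilt [-0.0005  0.002 ] t 0.1
units [ 14.73 -20.19  -1.71] -11.43
```

>>> {"name": "apply_moves", "arguments": {"plan": [{"tx": 0, "ty": 0, "tz": -1, "wx": 0, "wy": 0, "wz": -1}, {"tx": 0, "ty": 0, "tz": -1, "wx": 0, "wy": 0, "wz": -1}, {"tx": 0, "ty": 0, "tz": -1, "wx": 0, "wy": 0, "wz": -1}, {"tx": 0, "ty": 0, "tz": -1, "wx": 0, "wy": 0, "wz": -1}, {"tx": 0, "ty": 0, "tz": 0, "wx": 0, "wy": 0, "wz": -1}, {"tx": 0, "ty": 0, "tz": 0, "wx": 0, "wy": 0, "wz": -1}, {"tx": 0, "ty": 0, "tz": 0, "wx": 0, "wy": 0, "wz": -1}, {"tx": 0, "ty": 0, "tz": 0, "wx": 0, "wy": 0, "wz": -1}, {"tx": 0, "ty": 0, "tz": 0, "wx": 0, "wy": 0, "wz": -1}, {"tx": 0, "ty": 0, "tz": 0, "wx": 0, "wy": 0, "wz": -1}], "gripper": 1, "force": 40}}

```text
t: 1.35
position: [0.1857, -0.6487, 0.3904]
tool_rot: [0.738, 0.675, 0.0, -0.001]
force: [0.2, -0.6, -0.4]
finger_gap: 0.0855
grip_force: 0.0
```

```bash
python3 -c "
from h import *
delta([.53,.29,.30],1.65)"
```

```text
pos [ 0.1857 -0.6487  0.3904] th 1.4828 tilt [-0.0004  0.0014] t 1.35
units [24.13  6.51  2.29] -1.39
```

>>> {"name": "apply_moves", "arguments": {"plan": [{"tx": 1, "ty": 0.27, "tz": 0, "wx": 0, "wy": 0, "wz": 0}, {"tx": 1, "ty": 0.27, "tz": 0, "wx": 0, "wy": 0, "wz": 0}, {"tx": 1, "ty": 0.27, "tz": 0, "wx": 0, "wy": 0, "wz": 0}, {"tx": 1, "ty": 0.27, "tz": 0, "wx": 0, "wy": 0, "wz": 0}, {"tx": 1, "ty": 0.27, "tz": 0, "wx": 0, "wy": 0, "wz": 0}, {"tx": 1, "ty": 0.27, "tz": 0, "wx": 0, "wy": 0, "wz": 0}, {"tx": 1, "ty": 0.27, "tz": 0, "wx": 0, "wy": 0, "wz": 0}, {"tx": 1, "ty": 0.27, "tz": 0, "wx": 0, "wy": 0, "wz": 0}, {"tx": 1, "ty": 0.27, "tz": 0, "wx": 0, "wy": 0, "wz": 0}, {"tx": 1, "ty": 0.27, "tz": 0, "wx": 0, "wy": 0, "wz": 0}]}}

```text
t: 2.6
position: [0.3301, -0.2591, 0.3908]
tool_rot: [0.739, 0.674, 0.0, -0.0]
force: [-0.1, 0.3, 0.3]
finger_gap: 0.085
grip_force: 0.0
```

>>> {"name": "apply_moves", "arguments": {"plan": [{"tx": 1, "ty": 0.27, "tz": 0, "wx": 0, "wy": 0, "wz": 0}, {"tx": 1, "ty": 0.27, "tz": 0, "wx": 0, "wy": 0, "wz": 0}, {"tx": 1, "ty": 0.27, "tz": 0, "wx": 0, "wy": 0, "wz": 0}, {"tx": 1, "ty": 0.27, "tz": 0, "wx": 0, "wy": 0, "wz": 0}, {"tx": 1, "ty": 0.27, "tz": 0, "wx": 0, "wy": 0, "wz": 0}, {"tx": 1, "ty": 0.27, "tz": 0, "wx": 0, "wy": 0, "wz": 0}, {"tx": 1, "ty": 0.27, "tz": 0, "wx": 0, "wy": 0, "wz": 0}, {"tx": 1, "ty": 0.27, "tz": 0, "wx": 0, "wy": 0, "wz": 0}, {"tx": 1, "ty": 0.27, "tz": 0, "wx": 0, "wy": 0, "wz": 0}, {"tx": 1, "ty": 0.27, "tz": 0, "wx": 0, "wy": 0, "wz": 0}]}}

```text
t: 3.85
position: [0.4744, 0.1292, 0.3908]
tool_rot: [0.739, 0.674, -0.0, -0.0]
force: [0.5, -0.5, 0.2]
finger_gap: 0.0851
grip_force: 0.0
```

>>> {"name": "apply_moves", "arguments": {"plan": [{"tx": 1, "ty": 0.27, "tz": 0, "wx": 0, "wy": 0, "wz": 0}, {"tx": 1, "ty": 0.27, "tz": 0, "wx": 0, "wy": 0, "wz": 0}, {"tx": 1, "ty": 0.27, "tz": 0, "wx": 0, "wy": 0, "wz": 0}, {"tx": 1, "ty": 0.27, "tz": 0, "wx": 0, "wy": 0, "wz": 0}, {"tx": 0, "ty": 0, "tz": 1, "wx": 0, "wy": 0, "wz": -0.7}, {"tx": 0, "ty": 0, "tz": 1, "wx": 0, "wy": 0, "wz": -0.7}, {"tx": 0, "ty": 0, "tz": 1, "wx": 0, "wy": 0, "wz": 0}, {"tx": 0, "ty": 0, "tz": 0.5, "wx": 0, "wy": 0, "wz": 0}, {"tx": 0, "ty": 0, "tz": 0, "wx": 0, "wy": 0, "wz": 0}, {"tx": 0, "ty": 0, "tz": 0, "wx": 0, "wy": 0, "wz": 0}]}}

```text
t: 5.1
position: [0.5331, 0.2836, 0.2532]
tool_rot: [0.68, 0.733, 0.001, 0.001]
force: [0.2, -0.3, 0.7]
finger_gap: 0.0854
grip_force: 0.0
```

```bash
python3 -c "
from h import *
c=snap('wrist','w1.png');print(c['vfov'],c['cx'],c['cy'],np.round(c['T'],3))
delta([.5337,.2927,.17],1.65)
for x,y,z in((.5337,.2927,.083),):
    T=np.linalg.inv(c['T']);p=T@[x,y,z,1];f=210/np.tan(np.radians(c['vfov'])/2);print(c['cx']+f*p[0]/p[2],c['cy']+f*p[1]/p[2])
"
```

```text
61.23464673151649 278.53810774049356 210.88176562308874 [[ 0.997  0.072  0.024  0.527]
 [ 0.076 -0.957 -0.279  0.356]
 [ 0.003  0.28  -0.96   0.395]
 [ 0.     0.     0.     1.   ]]
pos [0.5333 0.2837 0.2537] th 1.6467 tilt [0.0034 0.0016] t 5.15
units [0.22 0.02 2.09] -0.03
279.536359067766 180.84577187780118
```

View pics/w1.png

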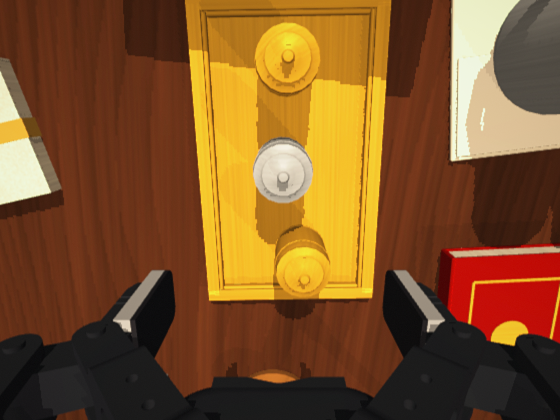

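The wrist view shows the silver lid disc centred near (283,170) with its knob at (283,178). The brass beakers are at (288,58) and (302,268).

```bash
python3 -c "
from m import *
c=ld('w1');print(onz(c,283,178,.094),onz(c,283,169,.08))
H=cv2.cvtColor(c['frame'],cv2.COLOR_RGB2HSV).astype(int)
m=(H[...,1]<70)&(H[...,2]>90);k=blob(m,(283,172));(x,y,w,h)=cv2.boundingRect(k);print(x,y,w,h)
e=cv2.minEnclosingCircle(k);print(e,onz(c,*e[0],.078))
delta([.536,.295,.06],1.65)
"
```

```text
[0.53625386 0.29762494 0.094     ] [0.53603195 0.30307833 0.08      ]
253 138 60 64
((282.0, 169.60317993164062), 32.16780090332031) [0.53523297 0.30213167 0.078     ]
pos [0.5333 0.2837 0.2537] th 1.6467 tilt [0.0034 0.0016] t 5.15
units [0.27 0.07 4.84] -0.03
```

>>> {"name": "apply_moves", "arguments": {"plan": [{"tx": 0.33, "ty": 0.09, "tz": 0.5, "wx": 0, "wy": 0, "wz": 0}, {"tx": 0, "ty": 0, "tz": 0.7, "wx": 0, "wy": 0, "wz": 0}, {"tx": 0, "ty": 0, "tz": 0.8, "wx": 0, "wy": 0, "wz": 0}, {"tx": 0, "ty": 0, "tz": 0.8, "wx": 0, "wy": 0, "wz": 0}, {"tx": 0, "ty": 0, "tz": 0.7, "wx": 0, "wy": 0, "wz": 0}, {"tx": 0, "ty": 0, "tz": 0.6, "wx": 0, "wy": 0, "wz": 0}, {"tx": 0, "ty": 0, "tz": 0.6, "wx": 0, "wy": 0, "wz": 0}, {"tx": 0, "ty": 0, "tz": 0.5, "wx": 0, "wy": 0, "wz": 0}, {"tx": 0, "ty": 0, "tz": 0.39, "wx": 0, "wy": 0, "wz": 0}, {"tx": 0, "ty": 0, "tz": 0, "wx": 0, "wy": 0, "wz": 0}]}}

```text
t: 6.4
position: [0.5336, 0.2962, 0.0261]
tool_rot: [0.68, 0.733, -0.001, -0.001]
force: [-0.0, 1.2, 0.4]
finger_gap: 0.0853
grip_force: 0.0
```

```bash
python3 -c "
from m import *
snap('wrist','w2.png')
delta([.536,.297,.03],1.65);print(get_obs()['force'])
"
```

```text
pos [0.5344 0.2967 0.0272] th 1.6468 tilt [-0.0008 -0.0003] t 6.45
units [ 0.01  0.04 -0.07] -0.03
[ 0.11128128 -0.57840215 -0.40738328]
```

View pics/w2.png

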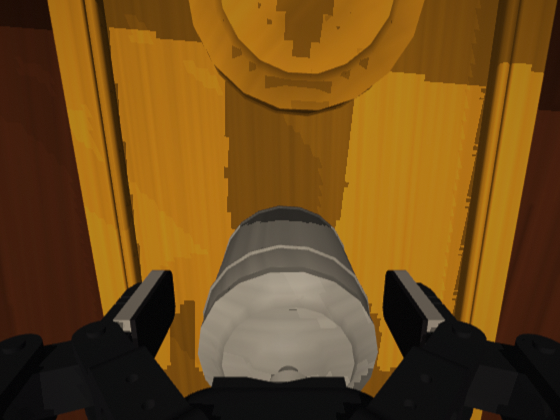

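The beaker stands between the fingers, with its centre at column 288 against the finger midpoint at 279, so about 2 mm towards +x. I'll correct that and close.

>>> {"name": "apply_moves", "arguments": {"plan": [{"tx": 0, "ty": 0.05, "tz": -0.08, "wx": 0, "wy": 0, "wz": 0}, {"tx": 0, "ty": 0, "tz": 0, "wx": 0, "wy": 0, "wz": 0}, {"tx": 0, "ty": 0, "tz": 0, "wx": 0, "wy": 0, "wz": 0}, {"tx": 0, "ty": 0, "tz": 0, "wx": 0, "wy": 0, "wz": 0}, {"tx": 0, "ty": 0, "tz": 0, "wx": 0, "wy": 0, "wz": 0}, {"tx": 0, "ty": 0, "tz": 0, "wx": 0, "wy": 0, "wz": 0}, {"tx": 0, "ty": 0, "tz": 0, "wx": 0, "wy": 0, "wz": 0}, {"tx": 0, "ty": 0, "tz": 0, "wx": 0, "wy": 0, "wz": 0}, {"tx": 0, "ty": 0, "tz": 0, "wx": 0, "wy": 0, "wz": 0}, {"tx": 0, "ty": 0, "tz": 0, "wx": 0, "wy": 0, "wz": 0}], "gripper": -1, "force": 40}}

```text
t: 7.7
position: [0.5379, 0.2975, 0.033]
tool_rot: [0.68, 0.733, 0.002, 0.0]
force: [-0.7, -0.0, 5.8]
finger_gap: 0.0547
grip_force: 43.3
```

>>> {"name": "apply_moves", "arguments": {"plan": [{"tx": 0, "ty": 0, "tz": -0.1, "wx": 0, "wy": 0, "wz": 0}, {"tx": 0, "ty": 0, "tz": -0.2, "wx": 0, "wy": 0, "wz": 0}, {"tx": 0, "ty": 0, "tz": -0.3, "wx": 0, "wy": 0, "wz": 0}, {"tx": 0, "ty": 0, "tz": -0.4, "wx": 0, "wy": 0, "wz": 0}, {"tx": 0, "ty": 0, "tz": -0.5, "wx": 0, "wy": 0, "wz": 0}, {"tx": 0, "ty": 0, "tz": -0.5, "wx": 0, "wy": 0, "wz": 0}, {"tx": 0, "ty": 0, "tz": -0.5, "wx": 0, "wy": 0, "wz": 0}, {"tx": 0, "ty": 0, "tz": -0.4, "wx": 0, "wy": 0, "wz": 0}, {"tx": 0, "ty": 0, "tz": -0.3, "wx": 0, "wy": 0, "wz": 0}, {"tx": 0, "ty": 0, "tz": -0.2, "wx": 0, "wy": 0, "wz": 0}]}}

```text
t: 8.95
position: [0.5367, 0.2968, 0.1676]
tool_rot: [0.68, 0.733, 0.0, 0.0]
force: [-0.3, 0.0, -3.3]
finger_gap: 0.0552
grip_force: 42.8
```

```bash
python3 -c "
from m import *
snap('wrist','w3.png')
delta([.55,-.032,.163],1.65);o=get_obs();print(o['force'],o['grip_force'],o['finger_gap'])
"
```

```text
pos [0.5371 0.297  0.1685] th 1.6468 tilt [0.0014 0.0007] t 9.0
units [-8.23 -0.3   0.13] -0.03
[ 0.79522662 -0.23529983 -2.0169937 ] 42.807117104530334 0.05483527584000469
```

View pics/w3.png

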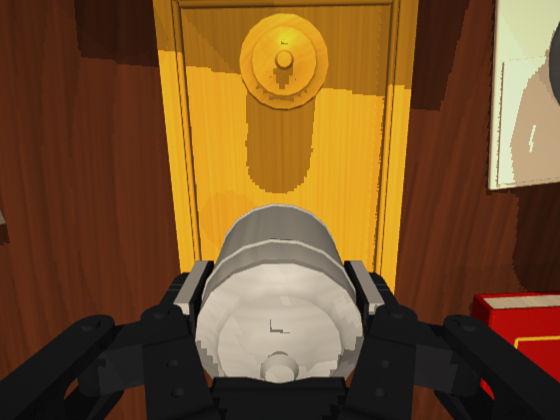

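Beaker is held upright with the lid seated; the knob is at (280,364).

>>> {"name": "apply_moves", "arguments": {"plan": [{"tx": -0.3, "ty": 0, "tz": 0, "wx": 0, "wy": 0, "wz": 0}, {"tx": -0.6, "ty": 0, "tz": 0, "wx": 0, "wy": 0, "wz": 0}, {"tx": -1, "ty": -0.03, "tz": 0, "wx": 0, "wy": 0, "wz": 0}, {"tx": -1, "ty": -0.05, "tz": 0, "wx": 0, "wy": 0, "wz": 0}, {"tx": -1, "ty": -0.05, "tz": 0, "wx": 0, "wy": 0, "wz": 0}, {"tx": -1, "ty": -0.05, "tz": 0, "wx": 0, "wy": 0, "wz": 0}, {"tx": -1, "ty": -0.05, "tz": 0, "wx": 0, "wy": 0, "wz": 0}, {"tx": -1, "ty": -0.05, "tz": 0, "wx": 0, "wy": 0, "wz": 0}, {"tx": -0.8, "ty": -0.02, "tz": 0, "wx": 0, "wy": 0, "wz": 0}, {"tx": -0.4, "ty": 0, "tz": 0, "wx": 0, "wy": 0, "wz": 0}]}}

```text
t: 10.25
position: [0.5481, -0.0299, 0.1662]
tool_rot: [0.681, 0.733, -0.001, -0.0]
force: [-0.4, 0.7, -2.5]
finger_gap: 0.0549
grip_force: 42.8
```

```bash
python3 -c "
from m import *
w=ld('w3');print('knob vs tcp',onz(w,280,364,.229)-[.5371,.297,0])
a=snap('top','t4.png');b=snap('scene','s4.png')
x=cv2.resize(a['frame'][150:270,250:370],(400,400),interpolation=2);y=cv2.resize(b['frame'][150:270,190:310],(400,400),interpolation=2)
cv2.imwrite('pics/c4.png',np.hstack([x,y])[:,:,::-1])
delta([.55,-.032,.085],1.65)
"
```

```text
knob vs tcp [-0.00053021  0.00520498  0.229     ]
pos [ 0.5487 -0.0292  0.1664] th 1.6439 tilt [-0.0009 -0.0002] t 10.35
units [-0.07  0.03  2.04] -0.05
```

View pics/c4.png

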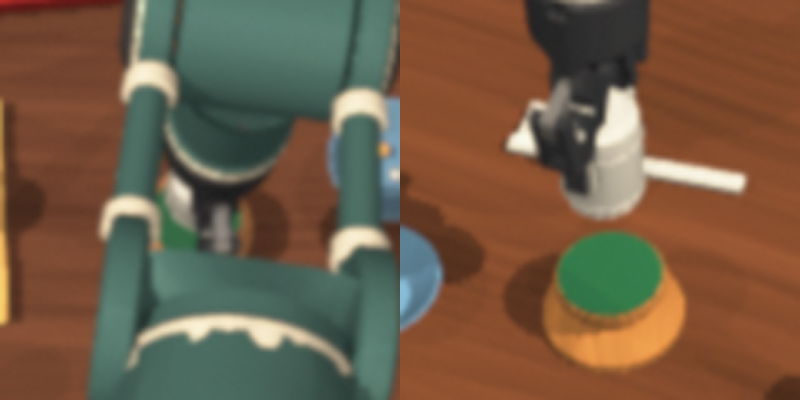

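Top view is hidden by the arm. In the scene view the beaker hangs over the felt, its foot's front edge at crop (602,217), clear of the caliper and dish.

```bash
python3 -c "
from m import *
b=ld('s4')
for u,v in((250.6,215),):
  p=onz(b,u,v,.141);d=np.array(b['T'])[:2,3]-p[:2];print(p, p[:2]-.024*d/np.linalg.norm(d))
print('felt',onz(b,190+(610-400)*.3,150+274*.3,.05))
delta([.55,-.0365,.085],1.65)
"
```

```text
[ 0.57329599 -0.01795957  0.141     ] [ 0.55286581 -0.03055353]
felt [ 0.55245391 -0.02866369  0.05      ]
pos [ 0.5487 -0.0292  0.1664] th 1.6439 tilt [-0.0009 -0.0002] t 10.35
units [-0.18  0.02  2.04] -0.05
```

>>> {"name": "apply_moves", "arguments": {"plan": [{"tx": -0.05, "ty": 0, "tz": 0.2, "wx": 0, "wy": 0, "wz": 0}, {"tx": 0, "ty": 0, "tz": 0.4, "wx": 0, "wy": 0, "wz": 0}, {"tx": 0, "ty": 0, "tz": 0.4, "wx": 0, "wy": 0, "wz": 0}, {"tx": 0, "ty": 0, "tz": 0.4, "wx": 0, "wy": 0, "wz": 0}, {"tx": 0, "ty": 0, "tz": 0.3, "wx": 0, "wy": 0, "wz": 0}, {"tx": 0, "ty": 0, "tz": 0.2, "wx": 0, "wy": 0, "wz": 0}, {"tx": 0, "ty": 0, "tz": 0.1, "wx": 0, "wy": 0, "wz": 0}, {"tx": 0, "ty": 0, "tz": 0.05, "wx": 0, "wy": 0, "wz": 0}, {"tx": 0, "ty": 0, "tz": 0, "wx": 0, "wy": 0, "wz": 0}, {"tx": 0, "ty": 0, "tz": 0, "wx": 0, "wy": 0, "wz": 0}]}}

```text
t: 11.6
position: [0.5498, -0.0293, 0.0854]
tool_rot: [0.68, 0.733, 0.0, 0.0]
force: [-0.1, -0.6, -3.4]
finger_gap: 0.0549
grip_force: 42.8
```

```bash
python3 -c "
from m import *
delta([.55,-.032,.079],1.65);print(get_obs()['force'])
b=snap('scene','s5.png')
cv2.imwrite('pics/c5.png',cv2.resize(b['frame'][150:270,190:310],(480,480),interpolation=2)[:,:,::-1])
"
```

```text
pos [ 0.5498 -0.0293  0.0854] th 1.6468 tilt [ 0.001  -0.0001] t 11.6
units [-0.07 -0.    0.16] -0.03
[-0.14075717 -0.55872265 -3.42340746]
```

View pics/c5.png

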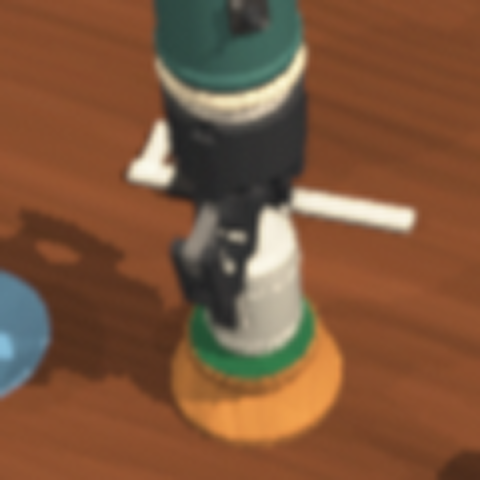

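The beaker hangs just over the felt, its foot near column 263 against the felt centre at 252, so about 5 mm too far in +y. I'll correct that and lower slowly.

>>> {"name": "apply_moves", "arguments": {"plan": [{"tx": -0.06, "ty": 0.03, "tz": 0, "wx": 0, "wy": 0, "wz": 0}, {"tx": -0.07, "ty": 0.03, "tz": 0, "wx": 0, "wy": 0, "wz": 0}, {"tx": 0, "ty": 0, "tz": 0.03, "wx": 0, "wy": 0, "wz": 0}, {"tx": 0, "ty": 0, "tz": 0.03, "wx": 0, "wy": 0, "wz": 0}, {"tx": 0, "ty": 0, "tz": 0.03, "wx": 0, "wy": 0, "wz": 0}, {"tx": 0, "ty": 0, "tz": 0.02, "wx": 0, "wy": 0, "wz": 0}, {"tx": 0, "ty": 0, "tz": 0.02, "wx": 0, "wy": 0, "wz": 0}, {"tx": 0, "ty": 0, "tz": 0.02, "wx": 0, "wy": 0, "wz": 0}, {"tx": 0, "ty": 0, "tz": 0.02, "wx": 0, "wy": 0, "wz": 0}, {"tx": 0, "ty": 0, "tz": 0, "wx": 0, "wy": 0, "wz": 0}]}}

```text
t: 12.9
position: [0.5522, -0.0342, 0.0781]
tool_rot: [0.68, 0.733, 0.0, 0.0]
force: [0.5, 0.3, -2.6]
finger_gap: 0.0548
grip_force: 42.9
```

>>> {"name": "apply_moves", "arguments": {"plan": [{"tx": 0, "ty": 0, "tz": 0.01, "wx": 0, "wy": 0, "wz": 0}, {"tx": 0, "ty": 0, "tz": 0.01, "wx": 0, "wy": 0, "wz": 0}, {"tx": 0, "ty": 0, "tz": 0.01, "wx": 0, "wy": 0, "wz": 0}, {"tx": 0, "ty": 0, "tz": 0.01, "wx": 0, "wy": 0, "wz": 0}, {"tx": 0, "ty": 0, "tz": 0.01, "wx": 0, "wy": 0, "wz": 0}, {"tx": 0, "ty": 0, "tz": 0.01, "wx": 0, "wy": 0, "wz": 0}, {"tx": 0, "ty": 0, "tz": 0, "wx": 0, "wy": 0, "wz": 0}, {"tx": 0, "ty": 0, "tz": 0, "wx": 0, "wy": 0, "wz": 0}, {"tx": 0, "ty": 0, "tz": 0, "wx": 0, "wy": 0, "wz": 0}, {"tx": 0, "ty": 0, "tz": 0, "wx": 0, "wy": 0, "wz": 0}]}}

```text
t: 14.15
position: [0.5523, -0.0343, 0.078]
tool_rot: [0.68, 0.733, -0.0, 0.0]
force: [-7.7, 0.6, 14.0]
finger_gap: 0.0545
grip_force: 44.3
```

>>> {"name": "apply_moves", "arguments": {"plan": [{"tx": 0, "ty": 0, "tz": -0.01, "wx": 0, "wy": 0, "wz": 0}, {"tx": 0, "ty": 0, "tz": -0.01, "wx": 0, "wy": 0, "wz": 0}, {"tx": 0, "ty": 0, "tz": -0.01, "wx": 0, "wy": 0, "wz": 0}, {"tx": 0, "ty": 0, "tz": 0, "wx": 0, "wy": 0, "wz": 0}, {"tx": 0, "ty": 0, "tz": 0, "wx": 0, "wy": 0, "wz": 0}, {"tx": 0, "ty": 0, "tz": 0, "wx": 0, "wy": 0, "wz": 0}, {"tx": 0, "ty": 0, "tz": 0, "wx": 0, "wy": 0, "wz": 0}, {"tx": 0, "ty": 0, "tz": 0, "wx": 0, "wy": 0, "wz": 0}, {"tx": 0, "ty": 0, "tz": 0, "wx": 0, "wy": 0, "wz": 0}, {"tx": 0, "ty": 0, "tz": 0, "wx": 0, "wy": 0, "wz": 0}], "force": 20}}

```text
t: 15.4
position: [0.5523, -0.0342, 0.078]
tool_rot: [0.68, 0.733, 0.0, 0.0]
force: [-4.4, 0.4, 7.6]
finger_gap: 0.055
grip_force: 43.6
```

>>> {"name": "apply_moves", "arguments": {"plan": [{"tx": 0, "ty": 0, "tz": 0, "wx": 0, "wy": 0, "wz": 0}, {"tx": 0, "ty": 0, "tz": 0, "wx": 0, "wy": 0, "wz": 0}, {"tx": 0, "ty": 0, "tz": 0, "wx": 0, "wy": 0, "wz": 0}, {"tx": 0, "ty": 0, "tz": 0, "wx": 0, "wy": 0, "wz": 0}, {"tx": 0, "ty": 0, "tz": 0, "wx": 0, "wy": 0, "wz": 0}, {"tx": 0, "ty": 0, "tz": 0, "wx": 0, "wy": 0, "wz": 0}, {"tx": 0, "ty": 0, "tz": 0, "wx": 0, "wy": 0, "wz": 0}, {"tx": 0, "ty": 0, "tz": 0, "wx": 0, "wy": 0, "wz": 0}, {"tx": 0, "ty": 0, "tz": 0, "wx": 0, "wy": 0, "wz": 0}, {"tx": 0, "ty": 0, "tz": 0, "wx": 0, "wy": 0, "wz": 0}], "gripper": 0.8}}

```text
t: 16.65
position: [0.5522, -0.0342, 0.0769]
tool_rot: [0.68, 0.733, 0.0, 0.0]
force: [-0.4, 0.0, 0.1]
finger_gap: 0.0767
grip_force: 0.0
```

>>> {"name": "apply_moves", "arguments": {"plan": [{"tx": 0, "ty": 0, "tz": -0.2, "wx": 0, "wy": 0, "wz": 0}, {"tx": 0, "ty": 0, "tz": -0.5, "wx": 0, "wy": 0, "wz": 0}, {"tx": 0, "ty": 0, "tz": -0.8, "wx": 0, "wy": 0, "wz": 0}, {"tx": 0, "ty": 0, "tz": -1, "wx": 0, "wy": 0, "wz": 0}, {"tx": 0, "ty": 0, "tz": -1, "wx": 0, "wy": 0, "wz": -1}, {"tx": 0, "ty": 0, "tz": -1, "wx": 0, "wy": 0, "wz": -1}, {"tx": 0, "ty": 0, "tz": -1, "wx": 0, "wy": 0, "wz": -1}, {"tx": 0, "ty": 0, "tz": -1, "wx": 0, "wy": 0, "wz": -1}, {"tx": 0, "ty": 0, "tz": -1, "wx": 0, "wy": 0, "wz": -1}, {"tx": 0, "ty": 0, "tz": 0, "wx": 0, "wy": 0, "wz": -1}]}}

```text
t: 17.9
position: [0.554, -0.0344, 0.3827]
tool_rot: [0.376, 0.927, 0.001, 0.004]
force: [0.6, -0.4, 0.2]
finger_gap: 0.077
grip_force: 0.0
```

>>> {"name": "apply_moves", "arguments": {"plan": [{"tx": 0, "ty": 0, "tz": 0, "wx": 0, "wy": 0, "wz": -1}, {"tx": 0, "ty": 0, "tz": 0, "wx": 0, "wy": 0, "wz": -1}, {"tx": 0, "ty": 0, "tz": 0, "wx": 0, "wy": 0, "wz": -1}, {"tx": 0, "ty": 0, "tz": 0, "wx": 0, "wy": 0, "wz": -0.52}, {"tx": 0, "ty": 0, "tz": 0, "wx": 0, "wy": 0, "wz": 0}, {"tx": 0, "ty": 0, "tz": 0, "wx": 0, "wy": 0, "wz": 0}, {"tx": 0, "ty": 0, "tz": 0, "wx": 0, "wy": 0, "wz": 0}, {"tx": 0, "ty": 0, "tz": 0, "wx": 0, "wy": 0, "wz": 0}, {"tx": 0, "ty": 0, "tz": 0, "wx": 0, "wy": 0, "wz": 0}, {"tx": 0, "ty": 0, "tz": 0, "wx": 0, "wy": 0, "wz": 0}]}}

```text
t: 19.15
position: [0.5522, -0.0342, 0.3769]
tool_rot: [0.175, 0.985, 0.0, -0.0]
force: [-0.5, -0.8, -1.0]
finger_gap: 0.0766
grip_force: 0.0
```

```bash
python3 -c "
from m import *
delta([.434,-.252,.36],2.789);delta([.41,-.243,.36],2.789)
snap('wrist','w6.png');b=snap('scene','s6.png')
cv2.imwrite('pics/c6.png',cv2.resize(b['frame'][150:270,190:310],(480,480),interpolation=2)[:,:,::-1])
"
```

```text
pos [ 0.5522 -0.0342  0.3769] th 2.7891 tilt [-0.      0.0001] t 19.15
units [ 0.89 -6.13  0.42] 0.0
pos [ 0.5522 -0.0342  0.3769] th 2.7891 tilt [-0.      0.0001] t 19.15
units [ 1.53 -6.13  0.42] 0.0
```

View pics/c6.png

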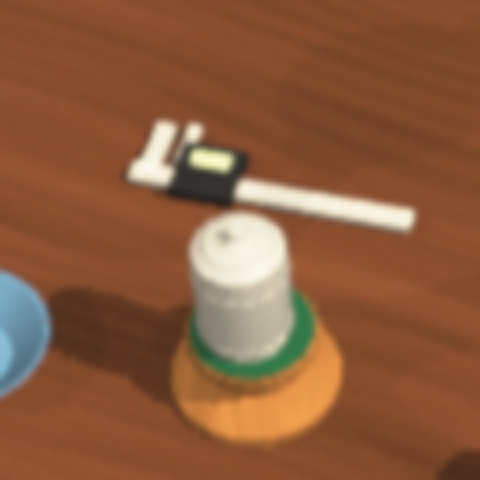

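```bash
python3 -c "
from m import *
w,b,a=ld('w6'),ld('s6'),ld('t0')
print('knob scene',onz(b,190+226/4,150+238/4,.144))
H=cv2.cvtColor(w['frame'],cv2.COLOR_RGB2HSV);h,s,v=[H[...,i].astype(int) for i in range(3)]
g=blob((h>60)&(h<90)&(s>110));hu=cv2.convexHull(g);e=cv2.fitEllipse(hu);print('felt',e,onz(w,*e[0],.05),cv2.boundingRect(g))
cv2.imwrite('pics/w6c.png',w['frame'][:,:,::-1])
T=np.linalg.inv(w['T']);f=210/np.tan(np.radians(w['vfov'])/2)
for p in([.55,-.032,.05,1],[.552,-.034,.13,1]):
  q=T@p;print(w['cx']+f*q[0]/q[2],w['cy']+f*q[1]/q[2])
"
```

```text
knob scene [ 0.56504092 -0.03235098  0.144     ]
felt ((279.4144287109375, 159.61578369140625), (55.27515411376953, 55.55519104003906), 82.20633697509766) [ 0.54828765 -0.03059911  0.05      ] (252, 132, 56, 41)
278.8667286246514 161.19644873591392
277.8908139524391 174.1432835352688
```

View pics/w6c.png

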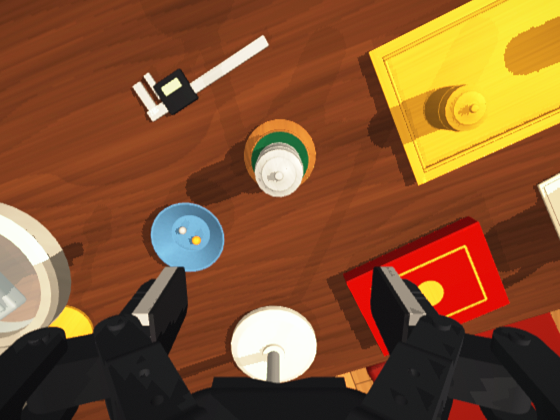

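The wrist view shows the lid disc at (279,172) with its knob at (278,175), and felt visible around the foot from (252,132). This puts the beaker at about (0.552, -0.034), 4–5 mm off the felt centre with a margin of 14 mm, upright with the lid on. The magnifier comes next.

>>> {"name": "apply_moves", "arguments": {"plan": [{"tx": 0.14, "ty": -0.6, "tz": 0, "wx": 0, "wy": 0, "wz": 0}, {"tx": 0.14, "ty": -0.9, "tz": 0, "wx": 0, "wy": 0, "wz": 0}, {"tx": 0.14, "ty": -1, "tz": 0, "wx": 0, "wy": 0, "wz": 0}, {"tx": 0.14, "ty": -1, "tz": 0, "wx": 0, "wy": 0, "wz": 0}, {"tx": 0.14, "ty": -1, "tz": 0, "wx": 0, "wy": 0, "wz": 0}, {"tx": 0.1, "ty": -1, "tz": 0, "wx": 0, "wy": 0, "wz": 0}, {"tx": 0.09, "ty": -0.6, "tz": 0, "wx": 0, "wy": 0, "wz": 0}, {"tx": 0, "ty": -0.03, "tz": 0, "wx": 0, "wy": 0, "wz": 0}, {"tx": 0, "ty": 0, "tz": 0, "wx": 0, "wy": 0, "wz": 0}, {"tx": 0, "ty": 0, "tz": 0, "wx": 0, "wy": 0, "wz": 0}]}}

```text
t: 20.5
position: [0.4346, -0.2512, 0.3769]
tool_rot: [0.175, 0.985, 0.0, 0.0]
force: [-0.4, -0.5, 0.1]
finger_gap: 0.0768
grip_force: 0.0
```

```bash
python3 -c "
from m import *
w=snap('wrist','w7.png')
H=cv2.cvtColor(w['frame'],cv2.COLOR_RGB2HSV);h,s,v=[H[...,i].astype(int) for i in range(3)]
T=np.linalg.inv(w['T']);f=210/np.tan(np.radians(w['vfov'])/2)
for p in([.434,-.252,.25,1],[.406,-.242,.25,1],[.529,-.287,.25,1]):
  q=T@p;print('pred',w['cx']+f*q[0]/q[2],w['cy']+f*q[1]/q[2])
cs,_=cv2.findContours((v<60).astype(np.uint8),0,2)
for c in cs:
  if cv2.contourArea(c)>150: print(cv2.contourArea(c),cv2.boundingRect(c),cv2.minAreaRect(c))
for r in range(180,400,20): 
  x=np.where(v[r,180:380]<60)[0]+180; print(r,len(x),x.min() if len(x) else 0,x.max() if len(x) else 0,np.round(np.median(x),1) if len(x) else 0)
delta([.434,-.252,.231],2.789)
"
```

```text
pred 276.3134873876215 201.9364330511907
pred 275.91562354456624 164.1603484778035
pred 276.33845924124023 315.09883808023534
172.5 (272, 250, 12, 19) ((277.5, 259.0), (18.0, 11.0), 90.0)
41381.5 (0, 246, 560, 174) ((279.49993896484375, 332.5), (558.9998779296875, 172.99996948242188), -0.0)
1758.5 (265, 163, 25, 77) ((277.0, 201.0), (76.0, 24.0), 90.0)
980.0 (333, 97, 41, 44) ((352.1269226074219, 118.21762084960938), (32.319725036621094, 33.975303649902344), 59.74356460571289)
785.5 (30, 44, 26, 110) ((42.36697006225586, 98.61009216308594), (111.15760040283203, 9.081082344055176), 80.13418579101562)
492.0 (52, 7, 50, 161) ((77.02865600585938, 86.69744873046875), (167.04244995117188, 4.2889275550842285), 73.61045837402344)
180 25 265 289 277.0
200 25 265 289 277.0
220 25 265 289 277.0
240 0 0 0 0
260 10 273 282 277.5
280 13 180 379 373.0
300 16 180 379 371.5
320 9 180 379 375.0
340 0 0 0 0
360 0 0 0 0
380 98 180 379 300.5
pos [ 0.4346 -0.2512  0.3769] th 2.7905 tilt [0.0002 0.0002] t 20.55
units [ 0.01 -0.02  3.65] 0.01
```

The handle shows at (277,201), matching the prediction and lined up with the fingers, so I'm descending and gripping.

>>> {"name": "apply_moves", "arguments": {"plan": [{"tx": 0, "ty": 0, "tz": 0.4, "wx": 0, "wy": 0, "wz": 0}, {"tx": 0, "ty": 0, "tz": 0.6, "wx": 0, "wy": 0, "wz": 0}, {"tx": 0, "ty": 0, "tz": 0.6, "wx": 0, "wy": 0, "wz": 0}, {"tx": 0, "ty": 0, "tz": 0.5, "wx": 0, "wy": 0, "wz": 0}, {"tx": 0, "ty": 0, "tz": 0.5, "wx": 0, "wy": 0, "wz": 0}, {"tx": 0, "ty": 0, "tz": 0.4, "wx": 0, "wy": 0, "wz": 0}, {"tx": 0, "ty": 0, "tz": 0.3, "wx": 0, "wy": 0, "wz": 0}, {"tx": 0, "ty": 0, "tz": 0.2, "wx": 0, "wy": 0, "wz": 0}, {"tx": 0, "ty": 0, "tz": 0.15, "wx": 0, "wy": 0, "wz": 0}, {"tx": 0, "ty": 0, "tz": 0, "wx": 0, "wy": 0, "wz": 0}]}}

```text
t: 21.8
position: [0.4341, -0.252, 0.2307]
tool_rot: [0.175, 0.985, 0.0, -0.0]
force: [-0.3, -0.3, 0.2]
finger_gap: 0.0766
grip_force: 0.0
```

>>> {"name": "apply_moves", "arguments": {"plan": [{"tx": 0, "ty": 0, "tz": 0, "wx": 0, "wy": 0, "wz": 0}, {"tx": 0, "ty": 0, "tz": 0, "wx": 0, "wy": 0, "wz": 0}, {"tx": 0, "ty": 0, "tz": 0, "wx": 0, "wy": 0, "wz": 0}, {"tx": 0, "ty": 0, "tz": 0, "wx": 0, "wy": 0, "wz": 0}, {"tx": 0, "ty": 0, "tz": 0, "wx": 0, "wy": 0, "wz": 0}, {"tx": 0, "ty": 0, "tz": 0, "wx": 0, "wy": 0, "wz": 0}, {"tx": 0, "ty": 0, "tz": 0, "wx": 0, "wy": 0, "wz": 0}, {"tx": 0, "ty": 0, "tz": 0, "wx": 0, "wy": 0, "wz": 0}, {"tx": 0, "ty": 0, "tz": 0, "wx": 0, "wy": 0, "wz": 0}, {"tx": 0, "ty": 0, "tz": 0, "wx": 0, "wy": 0, "wz": 0}], "gripper": -1, "force": 60}}

```text
t: 23.05
position: [0.4344, -0.2521, 0.2312]
tool_rot: [0.175, 0.985, -0.0, 0.0]
force: [-0.1, 0.7, 4.9]
finger_gap: 0.0182
grip_force: 58.5
```

```bash
python3 -c "
from m import *
# handle->lens offset stays constant; lens must go (.529,-.287)->(.552,-.034)
o=get_obs();delta(np.array(o['position'])+[.023,.253,0],2.789);print(o['force'])"
```

```text
pos [ 0.4344 -0.2521  0.2312] th 2.7892 tilt [ 0.0005 -0.0003] t 23.05
units [ 1.64  6.13 -0.  ] 0.0
[-0.10069375  0.65619364  4.9110469 ]
```

>>> {"name": "apply_moves", "arguments": {"plan": [{"tx": 0.03, "ty": 0.1, "tz": 0, "wx": 0, "wy": 0, "wz": 0}, {"tx": 0.06, "ty": 0.2, "tz": 0, "wx": 0, "wy": 0, "wz": 0}, {"tx": 0.08, "ty": 0.3, "tz": 0, "wx": 0, "wy": 0, "wz": 0}, {"tx": 0.08, "ty": 0.3, "tz": 0, "wx": 0, "wy": 0, "wz": 0}, {"tx": 0.08, "ty": 0.3, "tz": 0, "wx": 0, "wy": 0, "wz": 0}, {"tx": 0.08, "ty": 0.3, "tz": 0, "wx": 0, "wy": 0, "wz": 0}, {"tx": 0.08, "ty": 0.3, "tz": 0, "wx": 0, "wy": 0, "wz": 0}, {"tx": 0.08, "ty": 0.3, "tz": 0, "wx": 0, "wy": 0, "wz": 0}, {"tx": 0.08, "ty": 0.3, "tz": 0, "wx": 0, "wy": 0, "wz": 0}, {"tx": 0.08, "ty": 0.3, "tz": 0, "wx": 0, "wy": 0, "wz": 0}]}}

```text
t: 24.3
position: [0.4437, -0.1409, 0.2312]
tool_rot: [0.177, 0.984, -0.001, 0.0]
force: [-2.3, -5.8, 4.3]
finger_gap: 0.0187
grip_force: 62.1
```

>>> {"name": "apply_moves", "arguments": {"plan": [{"tx": 0.1, "ty": 0.38, "tz": 0, "wx": 0, "wy": 0, "wz": 0}, {"tx": 0.1, "ty": 0.4, "tz": 0, "wx": 0, "wy": 0, "wz": 0}, {"tx": 0.1, "ty": 0.4, "tz": 0, "wx": 0, "wy": 0, "wz": 0}, {"tx": 0.1, "ty": 0.4, "tz": 0, "wx": 0, "wy": 0, "wz": 0}, {"tx": 0.1, "ty": 0.4, "tz": 0, "wx": 0, "wy": 0, "wz": 0}, {"tx": 0.1, "ty": 0.4, "tz": 0, "wx": 0, "wy": 0, "wz": 0}, {"tx": 0.1, "ty": 0.4, "tz": 0, "wx": 0, "wy": 0, "wz": 0}, {"tx": 0.1, "ty": 0.35, "tz": 0, "wx": 0, "wy": 0, "wz": 0}, {"tx": 0.08, "ty": 0.2, "tz": 0, "wx": 0, "wy": 0, "wz": 0}, {"tx": 0.03, "ty": 0.1, "tz": 0, "wx": 0, "wy": 0, "wz": 0}]}}

```text
t: 25.55
position: [0.4584, 0.0001, 0.2313]
tool_rot: [0.176, 0.984, -0.001, 0.002]
force: [3.4, -7.6, 2.6]
finger_gap: 0.0181
grip_force: 60.7
```

```bash
python3 -c "
from m import *
delta([.457,.001,.231],2.789);print(get_obs()['force'])
b=snap('scene','s8.png');a=snap('top','t8.png')
for c in(a,b):
  T=np.linalg.inv(c['T']);f=210/np.tan(np.radians(c['vfov'])/2)
  q=T@[.552,-.034,.25,1];u,v0=c['cx']+f*q[0]/q[2],c['cy']+f*q[1]/q[2];print('pred lens',u,v0)
  H=cv2.cvtColor(c['frame'],cv2.COLOR_RGB2HSV);s,v=H[...,1].astype(int),H[...,2].astype(int)
  m=((s<70)&(v>165)).astype(np.uint8)
  cs,_=cv2.findContours(m,0,1)
  for k in cs:
    if cv2.contourArea(k)>60 and np.hypot(*(k.mean((0,1))-[u,v0]))<60: print(cv2.contourArea(k),cv2.boundingRect(k),cv2.minEnclosingCircle(k))
"
```

```text
pos [4.584e-01 1.000e-04 2.313e-01] th 2.7876 tilt [ 0.0033 -0.0026] t 25.55
units [0.04 0.01 0.01] -0.01
[ 3.3797627  -7.55475979  2.6470904 ]
pred lens 315.23891068636556 196.67101579938927
134.0 (337, 229, 17, 13) ((345.0, 236.5), 9.178879737854004)
125.5 (264, 223, 17, 12) ((272.0, 230.27272033691406), 8.825779914855957)
pred lens 245.33426595317283 171.89492766861673
533.5 (238, 203, 25, 37) ((250.9842529296875, 220.8897705078125), 18.137054443359375)
```

>>> {"name": "apply_moves", "arguments": {"plan": [{"tx": 0, "ty": 0, "tz": 0, "wx": 0, "wy": 0, "wz": 0}, {"tx": 0, "ty": 0, "tz": 0, "wx": 0, "wy": 0, "wz": 0}, {"tx": 0, "ty": 0, "tz": 0, "wx": 0, "wy": 0, "wz": 0}, {"tx": 0, "ty": 0, "tz": 0, "wx": 0, "wy": 0, "wz": 0}, {"tx": 0, "ty": 0, "tz": 0, "wx": 0, "wy": 0, "wz": 0}, {"tx": 0, "ty": 0, "tz": 0, "wx": 0, "wy": 0, "wz": 0}, {"tx": 0, "ty": 0, "tz": 0, "wx": 0, "wy": 0, "wz": 0}, {"tx": 0, "ty": 0, "tz": 0, "wx": 0, "wy": 0, "wz": 0}, {"tx": 0, "ty": 0, "tz": 0, "wx": 0, "wy": 0, "wz": 0}, {"tx": 0, "ty": 0, "tz": 0, "wx": 0, "wy": 0, "wz": 0}], "gripper": 0.6}}

```text
t: 26.9
position: [0.4572, 0.0008, 0.2309]
tool_rot: [0.175, 0.985, 0.0, -0.0]
force: [-1.0, 0.5, -0.5]
finger_gap: 0.0683
grip_force: 0.0
```

>>> {"name": "apply_moves", "arguments": {"plan": [{"tx": 0, "ty": 0, "tz": -0.2, "wx": 0, "wy": 0, "wz": 0}, {"tx": 0, "ty": 0, "tz": -0.4, "wx": 0, "wy": 0, "wz": 0}, {"tx": 0, "ty": 0, "tz": -0.6, "wx": 0, "wy": 0, "wz": 0}, {"tx": 0, "ty": 0, "tz": -0.8, "wx": 0, "wy": 0, "wz": 0}, {"tx": 0, "ty": 0, "tz": -0.8, "wx": 0, "wy": 0, "wz": 0}, {"tx": 0, "ty": 0, "tz": -0.6, "wx": 0, "wy": 0, "wz": 0}, {"tx": 0, "ty": 0, "tz": -0.3, "wx": 0, "wy": 0, "wz": 0}, {"tx": 0, "ty": 0, "tz": 0, "wx": 0, "wy": 0, "wz": 0}, {"tx": 0, "ty": 0, "tz": 0, "wx": 0, "wy": 0, "wz": 0}, {"tx": 0, "ty": 0, "tz": 0, "wx": 0, "wy": 0, "wz": 0}]}}

```text
t: 28.15
position: [0.4567, 0.0008, 0.3775]
tool_rot: [0.175, 0.985, -0.0, -0.001]
force: [-0.3, -0.3, -0.5]
finger_gap: 0.0682
grip_force: 0.0
```

>>> {"name": "apply_moves", "arguments": {"plan": [{"tx": 0.2, "ty": 0.5, "tz": 0, "wx": 0, "wy": 0, "wz": 0}, {"tx": 0.3, "ty": 0.9, "tz": 0, "wx": 0, "wy": 0, "wz": 0}, {"tx": 0.35, "ty": 0.94, "tz": 0, "wx": 0, "wy": 0, "wz": 0}, {"tx": 0.35, "ty": 0.94, "tz": 0, "wx": 0, "wy": 0, "wz": 0}, {"tx": 0.35, "ty": 0.94, "tz": 0, "wx": 0, "wy": 0, "wz": 0}, {"tx": 0.35, "ty": 0.94, "tz": 0, "wx": 0, "wy": 0, "wz": 0}, {"tx": 0.35, "ty": 0.94, "tz": 0, "wx": 0, "wy": 0, "wz": 0}, {"tx": 0.35, "ty": 0.94, "tz": 0, "wx": 0, "wy": 0, "wz": 0}, {"tx": 0.2, "ty": 0.5, "tz": 0, "wx": 0, "wy": 0, "wz": 0}, {"tx": 0, "ty": 0, "tz": 0, "wx": 0, "wy": 0, "wz": 0}]}}

```text
t: 29.4
position: [0.4558, 0.3231, 0.3779]
tool_rot: [0.174, 0.985, -0.001, -0.001]
force: [1.0, -0.2, -0.0]
finger_gap: 0.0684
grip_force: 0.0
```

```bash
python3 -c "
from m import *
delta([.457,.001,.231])
a=snap('top','t9.png');b=snap('scene','s9.png')
for c in(a,b):
  T=np.linalg.inv(c['T']);f=210/np.tan(np.radians(c['vfov'])/2)
  q=T@[.552,-.034,.25,1];u,v0=c['cx']+f*q[0]/q[2],c['cy']+f*q[1]/q[2];print('pred lens',u,v0)
  H=cv2.cvtColor(c['frame'],cv2.COLOR_RGB2HSV);h,s,v=[H[...,i].astype(int) for i in range(3)]
  # outer edge of white ring by circular profile: farthest white pixel along rays
  m=(s<75)&(v>150);pts=[];ins=[]
  for t in np.arange(0,2*np.pi,.15):
    rr=np.arange(14,42,.5);x=(u+rr*np.cos(t)).round().astype(int);y=(v0+rr*np.sin(t)).round().astype(int);k=m[y,x]
    if k.any(): pts.append([u+rr[k].max()*np.cos(t),v0+rr[k].max()*np.sin(t)])
  pts=np.array(pts,np.float32);r=np.hypot(*(pts-[u,v0]).T);pts=pts[r<np.median(r)+3]
  e=cv2.fitEllipse(pts);print('ring',len(pts),e,onz(c,*e[0],.25))
  d=[k for k in cv2.findContours((v<50).astype(np.uint8),0,1)[0] if 30<cv2.contourArea(k)<400 and np.hypot(*(k.mean((0,1))-[u,v0]))<70]
  for k in d: p=cv2.minAreaRect(k);print('dark',p,onz(c,*p[0],.25))
o0=ld('t0')['frame'].astype(int);df=np.abs(a['frame'].astype(int)-o0).sum(2)>90
for n,(x,y) in dict(dish=(367,198),caliper=(330,267),brassR=(226,206),brassL=(153,214),redbox=(262,127)).items(): print(n,df[y-8:y+8,x-8:x+8].mean().round(2))
"
```

```text
pos [0.4558 0.3231 0.3779] th 2.7912 tilt [-0.0015 -0.0014] t 29.4
units [-2.8  -7.55  3.68] None
pred lens 315.23891068636556 196.67101579938927
ring 38 ((317.07366943359375, 196.47918701171875), (54.54698181152344, 57.693397521972656), 109.73096466064453) [ 0.55261177 -0.03819329  0.25      ]
dark ((342.5099792480469, 260.0699768066406), (5.091169834136963, 11.737972259521484), 81.8698959350586) [ 0.40952062 -0.09712608  0.25      ]
dark ((299.6855773925781, 236.58248901367188), (7.005888938903809, 23.86063575744629), 23.962486267089844) [ 0.45842855 -0.00089656  0.25      ]
pred lens 245.33426595317283 171.89492766861673
ring 31 ((243.6169891357422, 172.7921905517578), (49.31293869018555, 63.11662673950195), 86.20449829101562) [ 0.55581597 -0.03603707  0.25      ]
dark ((280.5941162109375, 148.57644653320312), (6.82598876953125, 21.858501434326172), 57.528804779052734) [0.45708744 0.00256569 0.25      ]
dish 0.04
caliper 0.0
brassR 0.0
brassL 0.17
redbox 0.0
```

The lens measures about (0.553, -0.037) against the lid at (0.552, -0.034), well within the 25 mm margin. The bystanders haven't moved and the robot is clear, so I'm handing in.

```bash
python3 -c "
from plant import job_done
print(job_done())"
```

```text
the job is handed in; nothing more can be done
None
```

I handed the job in at about 29 s: the silver beaker stands upright on the felt with its lid on, about 4–5 mm off the felt's centre (14 mm margin), and the magnifier stands free with its lens centre measured 3–4 mm from the lid's; the bystanders I checked by image comparison looked unmoved, apart from small changes at the dish and the far brass beaker that I took for shadow, and no verdict came back.

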